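# Fit the vial carousel onto the autosampler's tapered drive hub and lock it

## Task

Fit the vial carousel to the autosampler: lift it by its handle, set it gently on the cone of the drive hub and turn it anticlockwise (seen from above), without pressing hard, until the drive pins drop into its slots and it sits fully home on the taper; only then turn the handle clockwise a quarter turn to its stop to lock it, and let go. The gearbox holds the hub still and must not be forced round, so stop turning as soon as you feel it resist; keep the carousel level and leave the bottles, the beaker and the round case where they are.

Things in the scene. Friction and masses are not known exactly. Their poses are not given: they have to be found in the camera images.
- hub_seat (a point): Autosampler: white box 144 x 130 mm, 36 mm high, fixed to the cart, elsewhere each time; front to its -x. A parked sampling arm, 107 mm high, runs along its rear edge, at least 61 mm from the hub axis. The point: on the hub axis, level with the top of the aluminium drive flange (74 mm wide), 46 mm above the cart; z up. Carousel home: its underside about 1 mm above this point.
- hub_nose (a point): Top of the hub's steel cone, on its axis, 23 mm above the flange (cone 33 mm wide at the flange, 19 mm at 21 mm up). Round it stand four brass drive pins, 90 degrees apart, 28 mm from the axis, 6 mm thick, 7.5 mm high. The angle at which the pins have stopped differs each time and is not measured: feel or see it. The point's own yaw is the box's, not the pins'.
- drive_shaft (a joint): how far the drive has been forced round from where its motor stopped, rad, 0 at the start, positive anticlockwise; the gearbox holds the hub still up to about 0.8 N m, then slips
- carousel_foot (a point): Vial carousel, loose, about 0.37 kg, standing on the cart at first: white disc 108 mm wide with twelve capped amber vials (tops 44 mm above its underside), grey boss 71 mm wide below. The point: middle of the underside, in the mouth of a tapered bore (32 mm wide, 22 mm deep) that matches the cone; z up, x along the handle bar while unlocked.
- carousel_mid (a point): on the carousel's axis, 45 mm above its underside. The underside has four slots 90 degrees apart, 10 mm wide, 9 mm deep, 28 mm from the axis. With the pins not in them the carousel rides level on the pin tops, 7.5 mm above the flange, with 2 mm sideways play; over the pins it drops by its own weight, is centred by the taper, and can then turn only about 4 degrees either way.
- handle_grip (a point): Centre of the carousel's black handle bar, on the carousel's axis, 75 mm above its underside. The bar is 46 mm long (its x), 16 mm thick (its y) and 30 mm high (z up), on a 15 mm stem; its lower edge is 16 mm above the vial tops.
- carousel_handle (a joint): turn of the handle on the carousel, rad: 0 unlocked, at a stop (turning the bar anticlockwise carries the carousel with it); grows clockwise, seen from above, to 1.57, locked, at its other stop. It turns with a steady drag of 0.2 N m, more than the carousel's drag on the pin tops, so it locks only once the pins hold the carousel.
- blue_cap_bottle: white plastic bottle with dark blue cap, 48 mm in diameter, 101 mm high; origin under its middle; a bystander
- white_cap_bottle: white plastic bottle with white cap, 48 mm in diameter, 101 mm high; origin under its middle; a bystander
- beaker: clear beaker, 55 mm in diameter, 66 mm high; origin under its middle; a bystander
- cone_case: round case, black below and white above, 61 mm in diameter, 24 mm high; origin under its middle; a bystander

How it is judged (in metres and radians):
On the way, in this order (a step that is already met when the one before it is completed fails the run):
1. the carousel is lifted clear of the cart, its handle still unlocked (height (world z) of carousel_foot above 0.03 m and value of joint carousel_handle below 0.4 rad), for 0.1 s.
2. the carousel sits home on the taper, pins in their slots, its handle still unlocked (z of carousel_foot in the frame of hub_seat below 0.003 m and horizontal distance between carousel_foot and hub_seat below 0.002 m and angle between carousel_foot's own z axis and vertical below 0.06 rad and value of joint carousel_handle below 0.4 rad), for 0.1 s.
At the end, for the whole second after the job is handed in: The carousel sits home on the hub (underside within 3 mm of the flange, axis within 2 mm, upright within 3 degrees), its handle is turned to the locked stop (1.48 rad or more), the drive has not been forced round by more than 0.12 rad, and the carousel is released (z of carousel_foot in the frame of hub_seat below 0.003 m and horizontal distance between carousel_foot and hub_seat below 0.002 m and angle between carousel_foot's own z axis and vertical below 0.05 rad and value of joint carousel_handle above 1.48 rad and value of joint drive_shaft between -0.12 and 0.12 rad); the robot touches nothing.
It fails at once if the drive is forced round by more than 0.12 rad (value of joint drive_shaft above 0.12 rad or value of joint drive_shaft below -0.12 rad).
It fails at once if the carousel is slammed or pressed on the autosampler: contact forces on cone, pins and flange together over 60 N (a push of some 18 N on the taper) (contact force between carousel and sampler_unit above 60 N).
It fails at once if the carousel is tipped by more than 20 degrees (angle between carousel_foot's own z axis and vertical above 0.35 rad).
It fails at once if a bystander is moved by more than 15 mm (distance of any of blue_cap_bottle, white_cap_bottle, beaker, cone_case from where it was at the start of the episode above 0.015 m).
It also fails if it takes over 72 s, if anything falls off the work surface, if the arm or the gripper's body presses on something with over 40 N, if the wrist force passes 120 N, or if a joint passes its speed limit or range.

## Robot

A 6-joint arm with a two-finger parallel gripper is mounted at the origin on a cart in front of the work surface, level with it; the furniture and walls round the work are solid. World frame = base frame: x ahead of the robot, y to its left, z up, the work surface at z = 0. Lengths are in m, angles in degrees, forces in N, time in s.
With the tool pointing down it reaches from about 0.35 to 0.875 m from the base axis. Payload 4.2 kg.
Tool frame: the origin (TCP) lies midway between the tips of the shut fingers; the grasp point (between the pads) lies 19 mm behind it; z points along the fingers, y is the direction in which the jaws open and shut (so a half turn about z gives the same grasp; the last joint's range is limited). The gripper opens to 87 mm and grips with 3 to 60 N. Pads are 19 mm wide; open, the fingers measure 117 mm over their backs; the gripper's body (75 mm by 190 mm) begins 51 mm behind the grasp point.
Start: joints at [-56.688, 22.042, 0.453, 0, -68.411, -14.817], TCP at [0.198, -0.593, 0.223] pointing down, gripper open.
Joint ranges: [-179.83, 179.83], [-69.29, 118.12], [-61.27, 80.66], [-181.25, 117.63], [-171.15, -9.14], [-177.46, 177.46]. Speed limits (degrees/s): [159.86, 159.86, 180, 180, 180, 180].

## Interface

Orientations are given as a 3x3 rotation matrix whose columns are the frame's x, y, z axes.
In Python, from station import sense, capture, calibration, finish_job gives the robot as it stands.
- The arm moves only by the tool carry_out, never from a script. Its argument "commands" is one flat list of numbers, 6 for each row, row after row: the shift along the tool's x, y, z in mm, then the turn, a rotation vector about the tool's x, y, z in rad. A call has 1 to 5 rows; each row shifts and turns the pose as measured when the row begins, along the tool's axes as they then stand; what a row does not reach is not made up. A row lasts 1/8 s, in which the tool goes at most 62.5 mm and 10.7 degrees, less where a joint would pass 70% of its speed; a pose out of reach is approached as far as the arm can. A call is refused whole if a number of a shift passes 62.5 or a number of a turn 0.188, either way. A call with a gripper value outside its range is refused whole. "grip" is the finger opening in mm, from 0 to 87, set as the call begins (left out, the last holds). The fingers move at their own pace and stop on an object; the grip force is fixed at half the most. Time passes only in rows, so rows that do not move let the fingers close. It gives the time, the measured TCP pose, the force and the opening at its end, in the units of the state.
- sense(): the state, without advancing time (a new reading comes with each control period).
- capture(name): name is "scene" or "top"; returns the picture (420x560x3 uint8, red, green, blue); there is no depth.
- calibration(name): a dict with "fx", "fy", "cx", "cy" (pixels), "rvec" (rotation vector, rad) and "tvec" (3), from world to camera coordinates, as OpenCV has them. Camera axes: x right, y down, z forward; pixel columns grow to the right and rows downward; lengths in m; the calibration is good to about 2 mm. A picture is of the moment at which its call begins. calibration takes no time and is no camera call.
- finish_job(): hands the job in, once; it reports no verdict.
The state is a dict: "time_s": time; "joints": joint angles; "joint_velocities": joint speeds; "effort": joint torques, N m; "tcp_pos": TCP position; "ee_rot": TCP orientation; "wrist_force": force on the tool from outside, world axes, zero at the start; "moment": the same for the moment, N m; "gripper_width": opening from 0.0 (shut) to 1.0 (fully open).
Only numpy, scipy, OpenCV 4.12 (cv2) and the standard library are available. Lean on these libraries where they do the work, as an engineer would, in place of code of your own. Each camera call takes 0.05 s, during which the arm holds its last target.

## Working session

There is one attempt and no reset: what is moved stays moved. The work goes in short steps, Python scripts to look and compute and a tool call to move; the robot and the scene stay as the last step left them, time stands still between calls to the robot, and variables do not carry over. Pictures are saved under pics/ and viewed, and the job is handed in when it is done.

Besides the shell and the picture viewer there is one more tool, called after "Request:" as a command line: name --argument value ..., lists and objects as JSON in quotes. carry_out: Moves the arm, as the interface text tells. Its arguments: {"type":"object","properties":{"commands":{"type":"array"},"grip":{"type":"number"}},"required":["commands"]}

```bash
mkdir -p pics; ls
python3 - <<'E'
from station import sense,capture,calibration
import cv2
s=sense();print(s)
for n in("scene","top"):
    im=capture(n);cv2.imwrite(f"pics/{n}0.png",im[:,:,::-1]);print(n,calibration(n))
E
```

```text
pics
{'time_s': 0.0, 'joints': array([-5.66866673e+01,  2.20906022e+01,  3.80315763e-01, -2.95049780e-02,
       -6.84106199e+01, -1.48164391e+01]), 'joint_velocities': array([-0.02717002,  0.00257786,  0.02682031, -0.02473439, -0.03487714,
        0.00042929]), 'effort': array([ 5.73046927e-04, -3.90663350e+01,  1.87407804e+01,  4.21986982e+00,
        1.11073803e-02, -1.76455023e-04]), 'tcp_pos': array([ 0.198114  , -0.59213914,  0.2214636 ]), 'ee_rot': array([[-9.48401084e-01, -3.17072244e-01, -7.58789705e-04],
       [-3.17073143e-01,  9.48398922e-01,  2.02640551e-03],
       [ 7.71183963e-05,  2.16243701e-03, -9.99997659e-01]]), 'wrist_force': array([-0.19449433, -0.1075864 ,  0.03444329]), 'moment': array([-0.0115515 , -0.02378693, -0.04443739]), 'gripper_width': 1.002260129822321}
scene {'fx': 477.1977474381527, 'fy': 477.1977474381527, 'cx': 277.68106046016305, 'cy': 215.33378687139663, 'rvec': array([ 0.88904528, -2.40707213,  1.19816783]), 'tvec': array([0.41395137, 0.29516246, 0.90716218])}
top {'fx': 412.4957282810504, 'fy': 412.4957282810504, 'cx': 272.03588459754457, 'cy': 211.5305632424212, 'rvec': array([ 2.14027836, -2.14028456,  0.11978161]), 'tvec': array([-0.00162508,  0.54442894,  0.94966524])}
```

View pics/scene0.png

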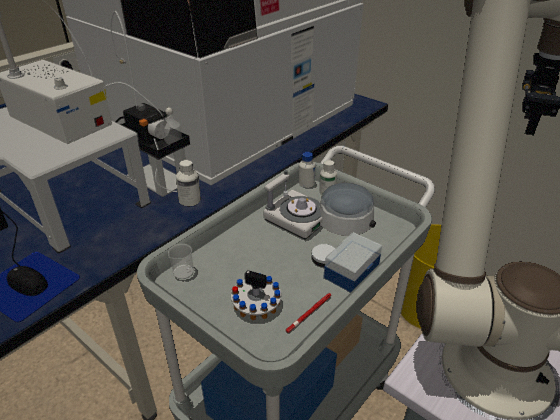

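View pics/top0.png

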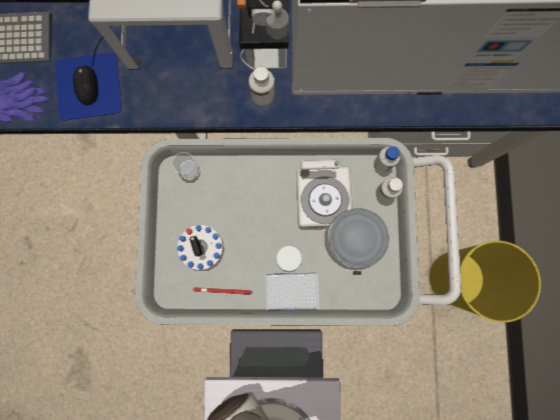

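The top view shows the carousel near (200,247), with its handle around (196,245), and the hub near (325,199). I'll zoom in on both.

```bash
cat > h.py <<'E'
import numpy as np,cv2
from station import calibration
def cam(n):
    c=calibration(n);R=cv2.Rodrigues(np.array(c["rvec"]))[0];t=np.array(c["tvec"]);return c,R,t
def cast(n,u,v,z):
    c,R,t=cam(n);d=R.T@np.array([(u-c["cx"])/c["fx"],(v-c["cy"])/c["fy"],1]);o=-R.T@t
    return o+d*(z-o[2])/d[2]
def proj(n,p):
    c,R,t=cam(n);q=R@np.array(p)+t;return np.array([q[0]/q[2]*c["fx"]+c["cx"],q[1]/q[2]*c["fy"]+c["cy"]])
def zoom(im,x0,y0,w,h,f,name):
    cv2.imwrite(name,cv2.resize(im[y0:y0+h,x0:x0+w],None,fx=f,fy=f,interpolation=cv2.INTER_CUBIC))
E
python3 - <<'E'
from h import *
t=cv2.imread("pics/top0.png");s=cv2.imread("pics/scene0.png")
a=cv2.resize(t[215:280,165:240],None,fx=5,fy=5,interpolation=2);b=cv2.resize(t[155:235,290:360],None,fx=5,fy=5,interpolation=2)
c=np.zeros((400,800,3),np.uint8);c[:a.shape[0],:a.shape[1]]=a;c[:b.shape[0],400:400+b.shape[1]]=b;cv2.imwrite("pics/z0.png",c)
a=cv2.resize(s[265:325,225:290],None,fx=6,fy=6,interpolation=2);b=cv2.resize(s[175:241,260:326],None,fx=6,fy=6,interpolation=2)
c=np.zeros((400,800,3),np.uint8);c[:a.shape[0],:a.shape[1]]=a;c[:b.shape[0],400:400+b.shape[1]]=b;cv2.imwrite("pics/z1.png",c)
o=-cam("top")[1].T@cam("top")[2];print(o)
print(cast("top",200,247,0.04),cast("top",325,199,.069))
E
```

```text
[ 0.41128614 -0.02486375  1.01414746]
[0.45957855 0.16866208 0.04      ] [ 0.56914038 -0.12502233  0.069     ]
```

View pics/z0.png

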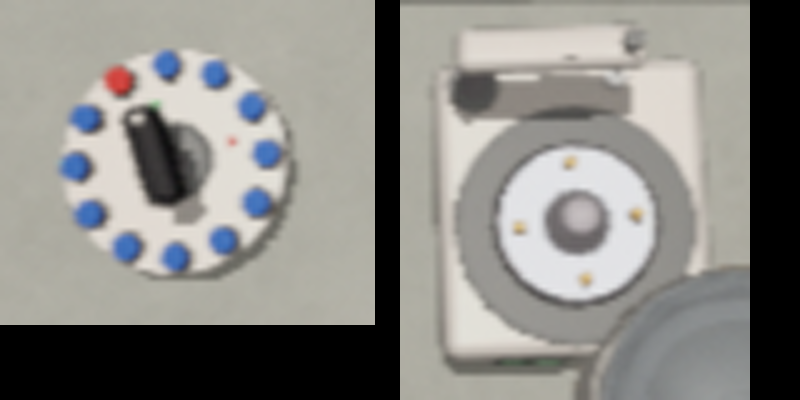

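View pics/z1.png

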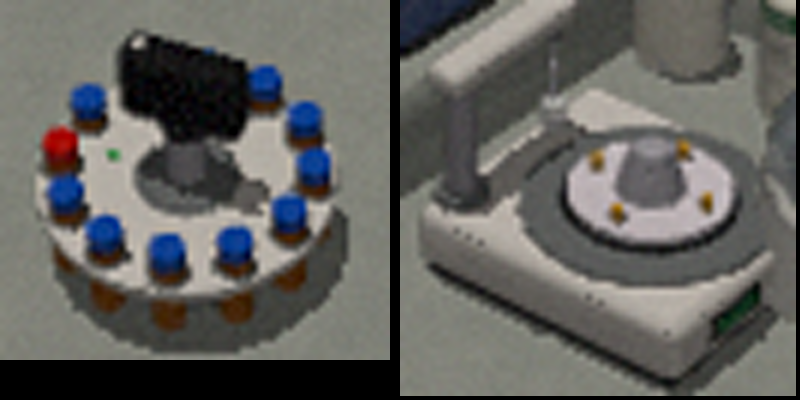

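Pins, caps and bar are all clear in both crops. Next I measure them.

```bash
cat > m.py <<'E'
from h import *
t=cv2.imread("pics/top0.png");s=cv2.imread("pics/scene0.png")
def blobs(im,mask,x0,y0,w,h,amin):
    m=np.zeros_like(mask);m[y0:y0+h,x0:x0+w]=mask[y0:y0+h,x0:x0+w]
    n,l,st,c=cv2.connectedComponentsWithStats(m.astype(np.uint8))
    return [(c[i],st[i,4]) for i in range(1,n) if st[i,4]>=amin]
E
python3 - <<'E'
from m import *
for n,im,bx,pb in (("top",t,(165,215,75,65),(300,175,50,50)),("scene",s,(225,262,65,70),(278,190,50,35))):
    I=im.astype(int);B,G,R=I[...,0],I[...,1],I[...,2]
    caps=blobs(im,((B-R>50)|((R-B>90)&(G<80)))&(np.maximum(B,R)>100),*bx,4)
    P=np.array([cast(n,*c,0.042)[:2] for c,a in caps]);print(n,len(P),[a for c,a in caps])
    A=np.c_[2*P,np.ones(len(P))];x=np.linalg.lstsq(A,(P**2).sum(1),rcond=None)[0];print("car centre",x[:2],"r",np.sqrt(x[2]+x[0]**2+x[1]**2)); 
    print(" cap angles",np.sort(np.degrees(np.arctan2(*(P-x[:2]).T[::-1]))).round(1))
    pins=blobs(im,(R-B>50),*pb,1)
    Q=np.array([cast(n,*c,0.0525)[:2] for c,a in pins]);print("pins",[(c.round(1),a) for c,a in pins]);print(Q.round(4))
    q=Q.mean(0);print(q,np.linalg.norm(Q-q,axis=1),np.degrees(np.arctan2(*(Q-q).T[::-1])).round(1))
    x0,y0,w,h=bx
    m=np.zeros(im.shape[:2],np.uint8);m[y0:y0+h,x0:x0+w]=(I.max(2)<60)[y0:y0+h,x0:x0+w]
    k=max(blobs(im,m,*bx,10),key=lambda z:z[1]);print("bar",k)
    if n=="top":
        cn=max(cv2.findContours(m,0,1)[0],key=cv2.contourArea);r=cv2.minAreaRect(cn);bp=cv2.boxPoints(r);print(r)
        W=np.array([cast(n,*p,0.09)[:2] for p in bp]);print(W.round(4),W.mean(0));
        for i in range(4): d=W[(i+1)%4]-W[i];print(np.linalg.norm(d),np.degrees(np.arctan2(d[1],d[0])))
E
```

```text
top 12 [np.int32(19), np.int32(18), np.int32(14), np.int32(20), np.int32(23), np.int32(20), np.int32(24), np.int32(21), np.int32(20), np.int32(20), np.int32(22), np.int32(20)]
car centre [0.46041448 0.17136751] r 0.04566200602530145
 cap angles [-175.6 -145.6 -115.4  -85.5  -56.4  -25.8    4.    34.3   63.9   94.1
  123.2  154.3]
pins [(array([323.5, 187. ]), np.int32(2)), (array([337. , 197.5]), np.int32(2)), (array([313.5, 200. ]), np.int32(2)), (array([326.7, 210.3]), np.int32(3))]
[[ 0.6007 -0.1237]
 [ 0.5754 -0.155 ]
 [ 0.5696 -0.0997]
 [ 0.5449 -0.1302]]
[ 0.5726463  -0.12716326] [0.02824098 0.0279891  0.02762979 0.02788625] [   7.1  -84.3   96.4 -173.6]
bar (array([196.67479675, 246.98373984]), np.int32(123))
((196.50001525878906, 246.00003051757812), (18.657434463500977, 7.905693531036377), 71.56504821777344)
[[0.4764 0.1823]
 [0.482  0.1655]
 [0.4424 0.1512]
 [0.4368 0.1679]] [0.45939827 0.1667013 ]
0.01774108581853039 -71.48370926642033
0.042189899912988695 -160.17065298257347
0.017632850782632672 108.46302289186326
0.04217613116110251 19.9768652681452
scene 11 [np.int32(18), np.int32(20), np.int32(22), np.int32(21), np.int32(20), np.int32(21), np.int32(23), np.int32(24), np.int32(22), np.int32(23), np.int32(11)]
car centre [0.4297233  0.18351745] r 0.056416143839652134
 cap angles [-129.3  -99.4  -77.9  -59.8   -7.8   10.3   28.4   48.8   76.5  145.2
  165.6]
pins [(array([306.5, 199. ]), np.int32(6)), (array([292.5, 201. ]), np.int32(6)), (array([310.6, 207.8]), np.int32(5)), (array([295.6, 209.8]), np.int32(5))]
[[ 0.5761 -0.1546]
 [ 0.5986 -0.1233]
 [ 0.5438 -0.1301]
 [ 0.5678 -0.0981]]
[ 0.57155923 -0.12651172] [0.02842899 0.02721182 0.02804467 0.02869043] [ -80.8    6.9 -172.6   97.5]
bar (array([255.59259259, 279.61279461]), np.int32(297))
```

Request:
carry_out --commands '[-33,30,-10,0,0,0,-33,30,-10,0,0,0,-33,30,-10,0,0,0,-33,30,-10,0,0,0,-33,30,-10,0,0,0]' --grip 45

```text
time_s: 0.72
tcp_pos: [0.308, -0.3932, 0.2685]
ee_rot: [[-0.95, -0.311, -0.006], [-0.311, 0.95, 0.009], [0.003, 0.011, -1.0]]
wrist_force: [0.4, 0.4, -0.5]
gripper_width: 0.554
```

Run:
```python
from m import *
from m import s
k=[255.6,279.6]
print(cast("scene",*k,.073), proj("scene",[.4604,.1704,.075]),proj("top",[.4604,.1704,.09]))
```

```text
[0.46004864 0.17007123 0.073     ] [255.34320569 278.92146758] [194.86452763 245.52514882]
```

Request:
carry_out --commands '[-24,37,0,0,0,0,-24,37,0,0,0,0,-24,37,0,0,0,0,-24,37,0,0,0,0,-24,37,0,0,0,0]'

```text
time_s: 1.35
tcp_pos: [0.3654, -0.1728, 0.2695]
ee_rot: [[-0.951, -0.31, -0.006], [-0.31, 0.951, 0.01], [0.003, 0.011, -1.0]]
wrist_force: [0.4, -0.2, -0.7]
gripper_width: 0.517
```

Request:
carry_out --commands '[-24,37,0,0,0,0,-24,37,0,0,0,0,-24,37,0,0,0,0,-24,37,0,0,0,0,-24,37,0,0,0,0]'

```text
time_s: 1.98
tcp_pos: [0.4211, 0.0477, 0.2707]
ee_rot: [[-0.95, -0.311, -0.007], [-0.311, 0.95, 0.011], [0.003, 0.012, -1.0]]
wrist_force: [1.6, -0.7, 0.5]
gripper_width: 0.523
```

Request:
carry_out --commands '[-15,25,10,0,0,0,-10,20,10,0,0,0,0,0,0,0,0,0]'

```text
time_s: 2.35
tcp_pos: [0.4305, 0.1025, 0.2496]
ee_rot: [[-0.949, -0.315, -0.009], [-0.315, 0.949, 0.01], [0.005, 0.012, -1.0]]
wrist_force: [0.2, -0.0, 0.8]
gripper_width: 0.52
```

```bash
cat > go.py <<'E'
import sys
from h import *
from station import sense
s=sense();R=s["ee_rot"];p=s["tcp_pos"]
print("t",round(s["time_s"],2),"p",p.round(4),"yaw_y",np.degrees(np.arctan2(R[1,1],R[0,1])).round(2),"tilt",R[:2,2].round(4),"j6",s["joints"][5].round(1),"F",s["wrist_force"].round(2),"M",s["moment"].round(3),"w",(s["gripper_width"]*87).round(1))
# desired: x y z yaw_y
if len(sys.argv)>4:
    x,y,z,a=map(float,sys.argv[1:5]);a=np.radians(a)
    print("shift mm",(R.T@(np.array([x,y,z])-p)*1000).round(1))
    Y=np.array([np.cos(a),np.sin(a),0]);Z=np.array([0,0,-1.]);D=np.c_[np.cross(Y,Z),Y,Z]
    print("rot",cv2.Rodrigues(R.T@D)[0].ravel().round(4))
E
python3 go.py .46 .1705 .15 109
```

```text
Traceback (most recent call last):
  File "go.py", line 5, in <module>
    print("t",round(s["time_s"],2),"p",p.round(4),"yaw_y",np.degrees(np.arctan2(R[1,1],R[0,1])).round(2),"tilt",R[:2,2].round(4),"j6",s["joints"][5].round(1),"F",s["wrist_force"].round(2),"M",s["moment"].round(3),"w",(s["gripper_width"]*87).round(1))
                                                                                                                                                                                                                         ^^^^^^^^^^^^^^^^^^^^^^^^^^^^^
AttributeError: 'float' object has no attribute 'round'
```

```bash
sed -i 's/(s\["gripper_width"\]\*87).round(1)/round(s["gripper_width"]*87,1)/' go.py
python3 go.py .46 .1705 .15 109
```

```text
t 2.35 p [0.4305 0.1025 0.2496] yaw_y 108.38 tilt [-0.0085  0.01  ] j6 -105.3 F [ 0.17 -0.04  0.78] M [-0.046  0.008 -0.001] w 45.3
shift mm [-49.9  54.  100.1]
rot [ 0.0122 -0.0049 -0.0107]
```

Request:
carry_out --commands '[-25,27,15,0.0122,-0.0049,-0.0107,-25,27,15,0,0,0,0,0,30,0,0,0,0,0,0,0,0,0]'

```text
time_s: 2.85
tcp_pos: [0.4615, 0.1692, 0.1899]
ee_rot: [[-0.946, -0.324, 0.002], [-0.324, 0.946, -0.0], [-0.002, -0.001, -1.0]]
wrist_force: [-0.8, -0.6, 0.1]
gripper_width: 0.521
```

```bash
python3 go.py .46 .1705 .1 109
```

```text
t 2.85 p [0.4615 0.1692 0.1899] yaw_y 108.91 tilt [ 0.0018 -0.0004] j6 -110.3 F [-0.76 -0.61  0.13] M [-0.041  0.008  0.01 ] w 45.3
shift mm [ 1.1  1.8 89.9]
rot [-0.0009  0.0016 -0.0015]
```

Request:
carry_out --commands '[1,2,30,0,0.002,0,0,0,30,0,0,0,0,0,20,0,0,0,0,0,10,0,0,0,0,0,0,0,0,0]'

```text
time_s: 3.48
tcp_pos: [0.4651, 0.17, 0.1058]
ee_rot: [[-0.946, -0.323, 0.012], [-0.323, 0.946, 0.005], [-0.013, 0.001, -1.0]]
wrist_force: [0.7, 0.6, -0.2]
gripper_width: 0.517
```

```bash
python3 go.py .46 .1705 .059 109
python3 - <<'E'
from h import *
from station import capture
a=capture("scene")[:,:,::-1];b=capture("top")[:,:,::-1]
a=cv2.resize(a[210:330,190:320],None,fx=3,fy=3,interpolation=2);b=cv2.resize(b[190:310,140:270],None,fx=3,fy=3,interpolation=2);cv2.imwrite("pics/g1.png",np.hstack([a,b]))
E
```

```text
t 3.48 p [0.4651 0.17   0.1058] yaw_y 108.83 tilt [0.0123 0.0047] j6 -110.5 F [ 0.74  0.57 -0.2 ] M [-0.017 -0.015 -0.004] w 44.9
shift mm [ 5.3  2.1 46.7]
rot [ 0.0005  0.0132 -0.003 ]
```

View pics/g1.png

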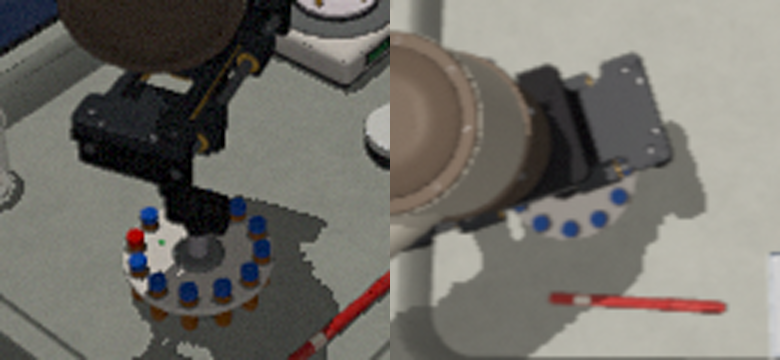

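The gripper is above the bar, with the handle just under the fingers in the scene view around (200,235). I'll continue down and correct the small tilt.

Request:
carry_out --commands '[5,2,16,0,0.013,-0.003,0,0,14,0,0.003,0,0,0,12,0,0.003,0,0,0,4,0,0.002,0,0,0,0,0,0,0]'

```text
time_s: 4.2
tcp_pos: [0.4605, 0.1714, 0.0579]
ee_rot: [[-0.945, -0.326, -0.006], [-0.326, 0.945, -0.001], [0.006, 0.001, -1.0]]
wrist_force: [0.5, 0.5, 0.0]
gripper_width: 0.521
```

```bash
python3 go.py .46 .1705 .059 109
```

```text
t 4.2 p [0.4605 0.1714 0.0579] yaw_y 109.05 tilt [-0.0064 -0.0008] j6 -110.0 F [0.49 0.5  0.02] M [ 0.036 -0.054 -0.027] w 45.3
shift mm [ 0.7 -0.7 -1. ]
rot [ 0.0014 -0.0063  0.0009]
```

Now I level the tool and close on the bar.

Request:
carry_out --commands '[0.7,-0.7,-1,0.0014,-0.006,0.001,0,0,0,0,0,0,0,0,0,0,0,0,0,0,0,0,0,0,0,0,0,0,0,0]' --grip 5

```text
time_s: 4.82
tcp_pos: [0.4603, 0.1709, 0.0598]
ee_rot: [[-0.946, -0.325, 0.002], [-0.325, 0.946, 0.001], [-0.002, 0.001, -1.0]]
wrist_force: [0.2, 0.6, -2.7]
gripper_width: 0.18
```

```bash
python3 go.py .46 .1705 .11 109
```

```text
t 4.83 p [0.4603 0.1709 0.0598] yaw_y 108.99 tilt [0.0017 0.0014] j6 -110.4 F [ 0.15  0.56 -2.68] M [-0.115 -0.036 -0.007] w 15.7
shift mm [  0.3  -0.2 -50.2]
rot [ 0.0008  0.0021 -0.0002]
```

Gripped at 15.7 mm, which matches the 16 mm bar. Lifting.

Request:
carry_out --commands '[0,0,-8,0,0,0,0,0,-15,0,0,0,0,0,-30,0,0,0,0,0,-30,0,0,0,0,0,-30,0,0,0]'

```text
time_s: 5.45
tcp_pos: [0.4563, 0.168, 0.1725]
ee_rot: [[-0.946, -0.323, -0.01], [-0.323, 0.946, -0.006], [0.012, -0.002, -1.0]]
wrist_force: [0.3, -0.4, -4.5]
gripper_width: 0.18
```

```bash
python3 go.py .572 -.127 .19 100;  python3 - <<'E'
from h import *
from station import capture
a=capture("scene")[:,:,::-1]
cv2.imwrite("pics/g2.png",cv2.resize(a[180:330,160:340],None,fx=4,fy=4,interpolation=2))
E
```

```text
t 5.45 p [0.4563 0.168  0.1725] yaw_y 108.87 tilt [-0.0102 -0.006 ] j6 -110.4 F [ 0.3  -0.36 -4.52] M [ 0.096 -0.08  -0.048] w 15.6
shift mm [ -13.8 -316.6  -16.9]
rot [-0.0033 -0.0114  0.1549]
```

View pics/g2.png

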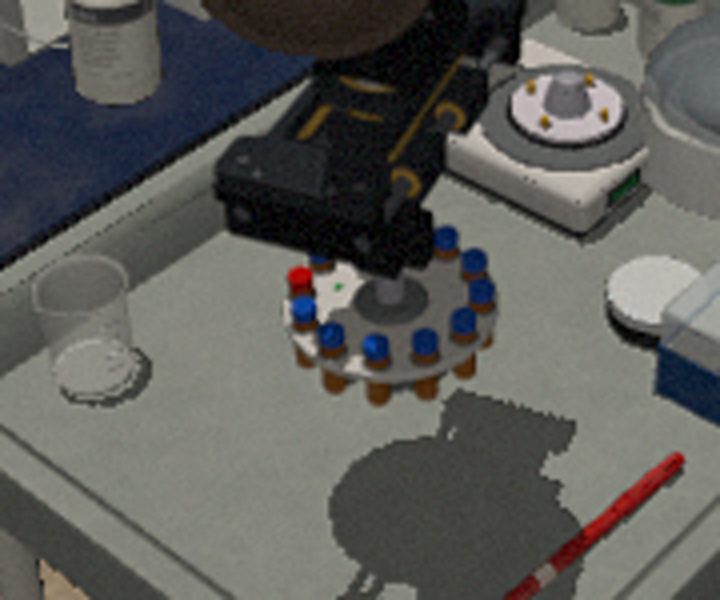

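The carousel hangs level in the scene view, handle unlocked and slots still hidden. Next I carry it to the hub.

Request:
carry_out --commands '[-2,-20,-6,0,-0.01,0,-2,-40,-6,0,0,0,-2,-42,-4,0,0,0,-2,-42,-4,0,0,0,-2,-42,-2,0,0,0]'

```text
time_s: 6.12
tcp_pos: [0.5278, -0.0062, 0.1983]
ee_rot: [[-0.944, -0.329, 0.005], [-0.329, 0.944, 0.003], [-0.005, 0.001, -1.0]]
wrist_force: [-0.1, -0.1, -4.4]
gripper_width: 0.185
```

Request:
carry_out --commands '[-2,-42,0,0,0,0,-2,-42,0,0,0,0,-1,-30,0,0,0,0,0,-15,0,0,0,0,0,0,0,0,0,0]'

```text
time_s: 6.75
tcp_pos: [0.5732, -0.1326, 0.193]
ee_rot: [[-0.946, -0.324, -0.004], [-0.324, 0.946, 0.005], [0.002, 0.006, -1.0]]
wrist_force: [-1.1, 0.5, -3.6]
gripper_width: 0.182
```

```bash
python3 go.py .572 -.127 .17 109
```

```text
t 6.75 p [ 0.5732 -0.1326  0.193 ] yaw_y 108.9 tilt [-0.004  0.005] j6 -73.5 F [-1.12  0.55 -3.59] M [ 0.03  -0.013  0.001] w 15.9
shift mm [-0.7  5.6 23. ]
rot [ 0.0061 -0.0022 -0.0018]
```

Now I turn clockwise about 27° in the air so the anticlockwise search starts below the pin angle.

Request:
carry_out --commands '[0,3,0,0.005,-0.002,0.1,0,0,0,0,0,0.1,0,0,0,0,0,0.1,0,0,0,0,0,0.1,0,0,0,0,0,0.08]'

```text
time_s: 7.38
tcp_pos: [0.569, -0.1236, 0.1915]
ee_rot: [[-0.987, 0.16, -0.005], [0.16, 0.987, 0.004], [0.006, 0.003, -1.0]]
wrist_force: [-0.0, 0.5, -3.8]
gripper_width: 0.182
```

Request:
carry_out --commands '[0,0,0,0,0,0]'

```text
time_s: 7.5
tcp_pos: [0.5684, -0.1224, 0.1914]
ee_rot: [[-0.987, 0.158, -0.006], [0.158, 0.987, 0.004], [0.006, 0.003, -1.0]]
wrist_force: [-0.0, -0.5, -3.7]
gripper_width: 0.179
```

```bash
python3 go.py .572 -.127 .145 82
python3 - <<'E'
from h import *
from station import capture
a=capture("scene")[:,:,::-1];b=capture("top")[:,:,::-1]
a=cv2.resize(a[140:260,240:370],None,fx=3,fy=3,interpolation=2);b=cv2.resize(b[140:260,260:390],None,fx=3,fy=3,interpolation=2);cv2.imwrite("pics/g3.png",np.hstack([a,b]))
E
```

```text
t 7.5 p [ 0.5684 -0.1224  0.1914] yaw_y 80.89 tilt [-0.0057  0.0042] j6 -102.6 F [-0.03 -0.54 -3.74] M [-0.036 -0.05   0.049] w 15.6
shift mm [-4.5 -4.1 46.4]
rot [ 0.0033 -0.0063 -0.0193]
```

View pics/g3.png

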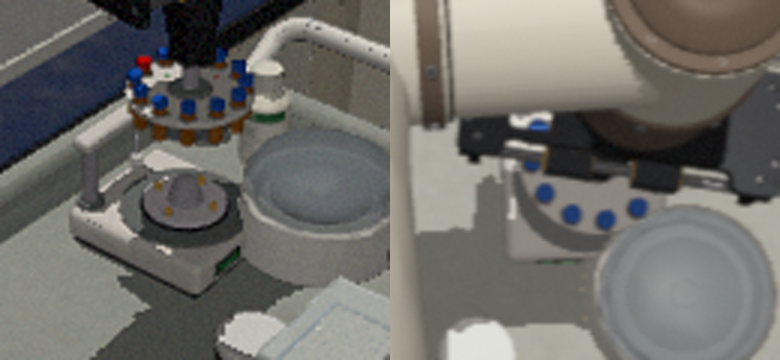

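Carousel sits above the cone, clear of the bowl and the sampling arm. Lowering toward the nose.

Request:
carry_out --commands '[-4.5,-4,15,0.003,-0.006,-0.015,0,0,15,0,0,0,0,0,6,0,0,0,0,0,0,0,0,0]'

```text
time_s: 8.1
tcp_pos: [0.5722, -0.1263, 0.1544]
ee_rot: [[-0.99, 0.139, 0.0], [0.139, 0.99, 0.0], [-0.0, 0.0, -1.0]]
wrist_force: [-0.5, 0.1, -4.4]
gripper_width: 0.179
```

```bash
python3 go.py .572 -.127 .138 82
```

```text
t 8.1 p [ 0.5722 -0.1263  0.1544] yaw_y 81.98 tilt [0.0002 0.0002] j6 -101.4 F [-0.52  0.12 -4.36] M [-0.024 -0.128 -0.018] w 15.6
shift mm [ 0.1 -0.7 16.4]
rot [ 0.0003  0.0002 -0.0003]
```

Request:
carry_out --commands '[0,-0.7,8,0,0,0,0,0,8,0,0,0,0,0,6,0,0,0,0,0,0,0,0,0]'

```text
time_s: 8.6
tcp_pos: [0.5725, -0.1271, 0.1315]
ee_rot: [[-0.99, 0.139, 0.001], [0.139, 0.99, 0.0], [-0.001, 0.0, -1.0]]
wrist_force: [0.6, 0.0, -3.6]
gripper_width: 0.182
```

```bash
python3 go.py .572 -.127 .12 82
```

```text
t 8.6 p [ 0.5725 -0.1271  0.1315] yaw_y 81.99 tilt [0.0013 0.0001] j6 -101.3 F [ 0.64  0.   -3.62] M [ 0.009 -0.034 -0.022] w 15.9
shift mm [ 0.5  0.  11.5]
rot [ 0.0003  0.0013 -0.0002]
```

Request:
carry_out --commands '[0.5,0,4,0,0,0,0,0,4,0,0,0,0,0,3,0,0,0,0,0,0,0,0,0]'

```text
time_s: 9.1
tcp_pos: [0.5724, -0.127, 0.1201]
ee_rot: [[-0.99, 0.139, 0.002], [0.139, 0.99, 0.0], [-0.002, 0.0, -1.0]]
wrist_force: [-0.8, 0.8, -4.3]
gripper_width: 0.183
```

```bash
python3 go.py .572 -.127 .114 82
```

```text
t 9.1 p [ 0.5724 -0.127   0.1201] yaw_y 82.0 tilt [0.0023 0.    ] j6 -101.3 F [-0.83  0.76 -4.32] M [0.026 0.003 0.01 ] w 16.0
shift mm [ 0.4 -0.   6.1]
rot [ 0.0003  0.0022 -0.    ]
```

Request:
carry_out --commands '[0,0,2,0,0.002,0,0,0,2,0,0,0,0,0,1,0,0,0,0,0,0,0,0,0]'

```text
time_s: 9.6
tcp_pos: [0.5726, -0.1271, 0.1151]
ee_rot: [[-0.99, 0.139, 0.001], [0.139, 0.99, 0.0], [-0.001, 0.0, -1.0]]
wrist_force: [-1.0, 0.1, -3.0]
gripper_width: 0.182
```

```bash
python3 go.py .572 -.127 .113 82
```

```text
t 9.6 p [ 0.5726 -0.1271  0.1151] yaw_y 82.0 tilt [0.0009 0.0002] j6 -101.3 F [-0.98  0.14 -3.04] M [-0.054  0.031  0.048] w 15.8
shift mm [ 0.6 -0.   2.1]
rot [0.0003 0.0008 0.    ]
```

Request:
carry_out --commands '[0.5,0,1,0,0.001,0,0,0,0,0,0,0]'

```text
time_s: 9.85
tcp_pos: [0.5722, -0.127, 0.1141]
ee_rot: [[-0.99, 0.139, -0.0], [0.139, 0.99, 0.0], [0.0, 0.0, -1.0]]
wrist_force: [-0.8, 0.2, -4.3]
gripper_width: 0.183
```

Request:
carry_out --commands '[0,0,0.7,0,0,0,0,0,0,0,0,0]'

```text
time_s: 10.1
tcp_pos: [0.5722, -0.127, 0.1134]
ee_rot: [[-0.99, 0.139, 0.0], [0.139, 0.99, 0.0], [-0.0, 0.0, -1.0]]
wrist_force: [0.0, 0.5, -2.9]
gripper_width: 0.181
```

Request:
carry_out --commands '[0,0,0.5,0,0,0,0,0,0,0,0,0]'

```text
time_s: 10.35
tcp_pos: [0.5724, -0.127, 0.1133]
ee_rot: [[-0.99, 0.139, 0.001], [0.139, 0.99, 0.0], [-0.001, 0.0, -1.0]]
wrist_force: [-0.9, -0.8, -3.8]
gripper_width: 0.18
```

Request:
carry_out --commands '[0,0,0.7,0,0,0,0,0,0,0,0,0]'

```text
time_s: 10.6
tcp_pos: [0.5725, -0.127, 0.1132]
ee_rot: [[-0.99, 0.139, 0.001], [0.139, 0.99, -0.0], [-0.001, 0.0, -1.0]]
wrist_force: [-0.2, -0.9, -1.7]
gripper_width: 0.182
```

Request:
carry_out --commands '[0,0,0.7,0,0,0,0,0,0,0,0,0]'

```text
time_s: 10.85
tcp_pos: [0.5726, -0.1271, 0.1131]
ee_rot: [[-0.99, 0.138, 0.001], [0.138, 0.99, -0.0], [-0.001, -0.0, -1.0]]
wrist_force: [-0.8, 1.0, -1.6]
gripper_width: 0.179
```

Contact shows at TCP z 0.1132: the commanded steps stop sinking and the force eases, matching the expected pin-top height. I'll loosen the grip slightly so the carousel rides on its own weight, then turn anticlockwise.

Request:
carry_out --commands '[0,0,0,0,0,0,0,0,0,0,0,0]' --grip 18

```text
time_s: 11.1
tcp_pos: [0.5739, -0.1272, 0.1139]
ee_rot: [[-0.99, 0.138, 0.005], [0.138, 0.99, -0.001], [-0.005, -0.0, -1.0]]
wrist_force: [0.4, -0.0, 0.1]
gripper_width: 0.2
```

Request:
carry_out --commands '[0,0,0,0,0,-0.05,0,0,0,0,0,-0.05,0,0,0,0,0,-0.05]'

```text
time_s: 11.48
tcp_pos: [0.5751, -0.1273, 0.1144]
ee_rot: [[-1.0, -0.016, 0.007], [-0.016, 1.0, -0.001], [-0.007, -0.001, -1.0]]
wrist_force: [-0.4, -0.0, -0.1]
gripper_width: 0.208
```

```bash
python3 go.py .572 -.127 .1132 97
```

```text
t 11.47 p [ 0.5751 -0.1273  0.1144] yaw_y 90.93 tilt [ 0.0074 -0.0008] j6 -92.4 F [-0.36 -0.04 -0.08] M [-0.013  0.073 -0.075] w 18.1
shift mm [3.1 0.3 1.2]
rot [-0.0013  0.0074 -0.1059]
```

Request:
carry_out --commands '[3,0,0,0,0.007,-0.05,0,0,0,0,0,-0.05,0,0,0,0,0,0]'

```text
time_s: 11.85
tcp_pos: [0.5732, -0.127, 0.1143]
ee_rot: [[-0.993, -0.119, 0.003], [-0.119, 0.993, -0.001], [-0.003, -0.001, -1.0]]
wrist_force: [0.3, 1.0, 0.3]
gripper_width: 0.208
```

```bash
cat > look.py <<'E'
import sys
from h import *
from station import capture
a=capture("scene")[:,:,::-1];b=capture("top")[:,:,::-1]
np.save(f"pics/{sys.argv[1]}.npy",a)
I=a.astype(int);R=(I[...,2]-I[...,0]>90)&(I[...,1]<80)
R[:, :240]=0;R[:,330:]=0;R[:140]=0;R[230:]=0
y,x=np.nonzero(R);print("red cap px",x.mean().round(2),y.mean().round(2),len(x))
a=cv2.resize(a[140:260,240:370],None,fx=3,fy=3,interpolation=2);b=cv2.resize(b[140:260,260:390],None,fx=3,fy=3,interpolation=2);cv2.imwrite(f"pics/{sys.argv[1]}.png",np.hstack([a,b]))
E
python3 go.py .572 -.127 .1132 100; python3 look.py s1
```

```text
t 11.85 p [ 0.5732 -0.127   0.1143] yaw_y 96.82 tilt [ 0.0028 -0.0006] j6 -86.5 F [0.33 0.95 0.25] M [ 0.142  0.117 -0.072] w 18.1
shift mm [1.2 0.2 1.1]
rot [-0.001   0.0027 -0.0556]
red cap px 286.29 186.14 14
```

View pics/s1.png

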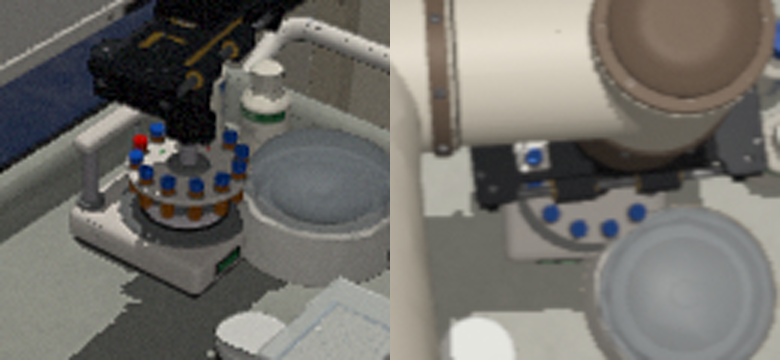

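```bash
cat > yz.py <<'E'
import sys
from h import *
from scipy.optimize import least_squares
p=cast("top",188.9,231.2,.042);r0=np.degrees(np.arctan2(p[1]-.1707,p[0]-.4603))-19
u=np.array([float(sys.argv[1]),float(sys.argv[2])])
def f(v):
    a=np.radians(v[0]+r0);return proj("scene",[.572+.0455*np.cos(a),-.127+.0455*np.sin(a),v[1]/1000+.04])-u
r=least_squares(f,[5,50.]);print("red off",r0.round(1),"bar yaw",r.x[0].round(1),"foot z mm",r.x[1].round(1))
E
python3 yz.py 286.29 186.14
```

```text
red off 15.3 bar yaw -4.9 foot z mm 54.0
```

Request:
carry_out --commands '[1,0,0,0,0.002,-0.05,0,0,0,0,0,-0.05,0,0,0,0,0,0]'

```text
time_s: 12.32
tcp_pos: [0.5727, -0.1273, 0.1146]
ee_rot: [[-0.976, -0.218, 0.002], [-0.218, 0.976, -0.001], [-0.002, -0.002, -1.0]]
wrist_force: [-0.5, 0.7, -1.2]
gripper_width: 0.205
```

```bash
python3 go.py .572 -.127 .1132 105; python3 look.py s2
```

```text
t 12.32 p [ 0.5727 -0.1273  0.1146] yaw_y 102.58 tilt [ 0.0021 -0.0012] j6 -80.8 F [-0.52  0.72 -1.24] M [ 0.183  0.066 -0.004] w 17.8
shift mm [0.7 0.5 1.4]
rot [-0.0017  0.0017 -0.0423]
red cap px 285.0 188.5 12
```

```bash
python3 yz.py 285 188.5
```

```text
red off 15.3 bar yaw 5.4 foot z mm 51.5
```

Request:
carry_out --commands '[0.5,0.3,0,0,0.002,-0.05,0,0,0,0,0,0]'

```text
time_s: 12.68
tcp_pos: [0.5725, -0.1271, 0.1146]
ee_rot: [[-0.964, -0.265, 0.001], [-0.265, 0.964, -0.002], [-0.001, -0.002, -1.0]]
wrist_force: [0.3, -0.4, -1.0]
gripper_width: 0.207
```

```bash
python3 go.py .572 -.127 .1132 105; python3 look.py s3
```

```text
t 12.68 p [ 0.5725 -0.1271  0.1146] yaw_y 105.39 tilt [ 0.0011 -0.0017] j6 -78.0 F [ 0.31 -0.4  -1.  ] M [ 0.082 -0.017 -0.043] w 18.0
shift mm [0.5 0.3 1.4]
rot [-0.0019  0.0006  0.0069]
red cap px 285.17 188.92 12
```

```bash
python3 yz.py 285.17 188.92;python3 yz.py 285 189.5
```

```text
red off 15.3 bar yaw 3.7 foot z mm 49.4
red off 15.3 bar yaw 5.3 foot z mm 48.3
```

View pics/s3.png

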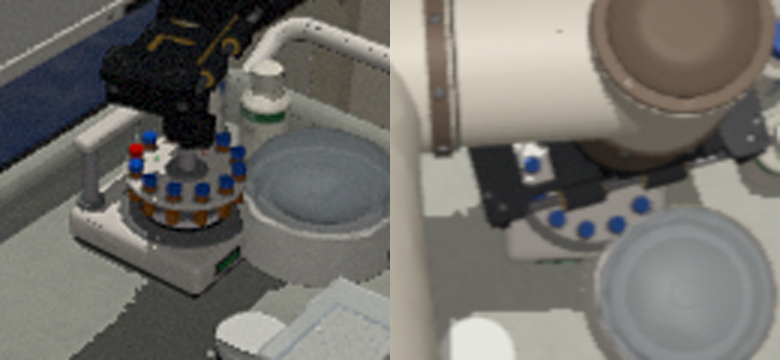

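```bash
cat > fit.py <<'E'
import sys
from h import *
from scipy.optimize import least_squares
for nm in sys.argv[1:]:
    I=np.load(f"pics/{nm}.npy").astype(float);sat=np.abs(I[...,0]-I[...,2])-np.abs(I[...,1]*0)
    w=np.where((I[...,0]-I[...,2]>45)|((I[...,2]-I[...,0]>70)&(I[...,1]<90)),sat,0);w[:170]=0;w[215:]=0;w[:,:275]=0;w[:,328:]=0
    n,l,st,c=cv2.connectedComponentsWithStats((w>0).astype(np.uint8))
    C=[]
    for i in range(1,n):
        if 8<=st[i,4]<=30:
            y,x=np.nonzero(l==i);q=w[y,x];C.append([(x*q).sum()/q.sum(),(y*q).sum()/q.sum()])
    C=np.array(C)
    def pr(v): return np.array([proj("scene",[.572+.0455*np.cos(a),-.127+.0455*np.sin(a),v[1]/1000+.040]) for a in np.radians(v[0]+15+30*np.arange(12))])
    def f(v):
        P=pr(v);d=C[:,None]-P[None];k=(d**2).sum(2).argmin(1);return d[np.arange(len(C)),k].ravel()
    best=min((least_squares(f,[a,z],loss="soft_l1") for a in range(-10,20,5) for z in (47,53)),key=lambda r:r.cost)
    print(nm,len(C),"bar yaw mod30",best.x[0].round(1),"foot z",best.x[1].round(1),"rms",np.sqrt((best.fun**2).mean()).round(2))
E
python3 fit.py s1 s2 s3
```

```text
s1 10 bar yaw mod30 1.3 foot z 54.7 rms 0.63Traceback (most recent call last):
  File "fit.py", line 16, in <module>
    best=min((least_squares(f,[a,z],loss="soft_l1") for a in range(-10,20,5) for z in (47,53)),key=lambda r:r.cost)
  File "fit.py", line 16, in <genexpr>
    best=min((least_squares(f,[a,z],loss="soft_l1") for a in range(-10,20,5) for z in (47,53)),key=lambda r:r.cost)
              ~~~~~~~~~~~~~^^^^^^^^^^^^^^^^^^^^^^^^
    return func(*args, **kwargs)
    result = trf(vector_fun.fun, vector_fun.jac, x0, f0, J0, lb, ub, ftol, xtol,
                 gtol, max_nfev, x_scale, loss_function, tr_solver,
                 tr_options.copy(), verbose, callback=callback_wrapped)
    return trf_no_bounds(
        fun, jac, x0, f0, J0, ftol, xtol, gtol, max_nfev, x_scale,
        loss_function, tr_solver, tr_options, verbose, callback=callback)
    f_new = fun(x_new)
    self._update_fun()
    ~~~~~~~~~~~~~~~~^^
    self.f = self.fun_wrapped(xp_copy(self.x))
             ~~~~~~~~~~~~~~~~^^^^^^^^^^^^^^^^^
    return np.atleast_1d(self.fun(x))
                         ~~~~~~~~^^^
    return self.f(x, *self.args, **self.kwargs)
           ~~~~~~^^^^^^^^^^^^^^^^^^^^^^^^^^^^^^
  File "fit.py", line 15, in f
    P=pr(v);d=C[:,None]-P[None];k=(d**2).sum(2).argmin(1);return d[np.arange(len(C)),k].ravel()
  File "fit.py", line 13, in pr
    def pr(v): return np.array([proj("scene",[.572+.0455*np.cos(a),-.127+.0455*np.sin(a),v[1]/1000+.040]) for a in np.radians(v[0]+15+30*np.arange(12))])
                                ~~~~^^^^^^^^^^^^^^^^^^^^^^^^^^^^^^^^^^^^^^^^^^^^^^^^^^^^^^^^^^^^^^^^^^^^^
  File "h.py", line 9, in proj
    c,R,t=cam(n);q=R@np.array(p)+t;return np.array([q[0]/q[2]*c["fx"]+c["cx"],q[1]/q[2]*c["fy"]+c["cy"]])
          ~~~^^^
  File "h.py", line 4, in cam
    c=calibration(n);R=cv2.Rodrigues(np.array(c["rvec"]))[0];t=np.array(c["tvec"]);return c,R,t
ValueError: time passes only in moves, steps and waits
```

```bash
cat > fit.py <<'E'
import sys
from h import *
for nm in sys.argv[1:]:
    I=np.load(f"pics/{nm}.npy").astype(float);sat=np.abs(I[...,0]-I[...,2])
    w=np.where((I[...,0]-I[...,2]>45)|((I[...,2]-I[...,0]>70)&(I[...,1]<90)),sat,0);w[:170]=0;w[215:]=0;w[:,:275]=0;w[:,328:]=0
    n,l,st,c=cv2.connectedComponentsWithStats((w>0).astype(np.uint8));C=[]
    for i in range(1,n):
        if 8<=st[i,4]<=30:
            y,x=np.nonzero(l==i);q=w[y,x];C.append([(x*q).sum()/q.sum(),(y*q).sum()/q.sum()])
    for fz in (.047,.0535):
        P=np.array([cast("scene",*c,fz+.04)[:2] for c in C]);P=P[np.abs(np.linalg.norm(P-[.572,-.127],axis=1)-.0455)<.012]
        A=np.c_[2*P,np.ones(len(P))];x=np.linalg.lstsq(A,(P**2).sum(1),rcond=None)[0]
        a=np.degrees(np.arctan2(*(P-x[:2]).T[::-1]))-15
        an=np.degrees(np.angle(np.exp(1j*np.radians(a*12)).mean()))/12
        print(nm,"foot",fz,"n",len(P),"centre",x[:2].round(4),"r",np.sqrt(x[2]+x[0]**2+x[1]**2).round(4),"yaw mod30",an.round(1))
E
python3 - <<'E'
import re
s=open('h.py').read()
s=s.replace("def cam(n):\n    c=calibration(n)","import functools\n@functools.lru_cache\ndef cam(n):\n    c=calibration(n)")
open('h.py','w').write(s)
E
python3 fit.py s1 s2 s3
```

```text
s1 foot 0.047 n 10 centre [ 0.5773 -0.1374] r 0.0467 yaw mod30 0.1
s1 foot 0.0535 n 10 centre [ 0.5716 -0.1297] r 0.0463 yaw mod30 0.1
s2 foot 0.047 n 8 centre [ 0.5738 -0.1302] r 0.046 yaw mod30 6.1
s2 foot 0.0535 n 8 centre [ 0.5681 -0.1226] r 0.0456 yaw mod30 6.1
s3 foot 0.047 n 8 centre [ 0.5721 -0.1298] r 0.0449 yaw mod30 8.1
s3 foot 0.0535 n 8 centre [ 0.5663 -0.1222] r 0.0445 yaw mod30 8.1
```

Between s1 and s2 the cap-circle centre moved from matching the riding height to matching the home height, at bar yaw about 6–8°. The pins measured 6.5°, so it has dropped in. I'll back off the loose fingers, lower them along the bar, and verify.

Request:
carry_out --commands '[0.5,0.3,0,-0.002,0,0.07,0,0,0,0,0,0.07,0,0,0,0,0,0]'

```text
time_s: 13.15
tcp_pos: [0.5722, -0.1274, 0.1152]
ee_rot: [[-0.992, -0.123, 0.001], [-0.123, 0.992, -0.0], [-0.001, -0.001, -1.0]]
wrist_force: [0.2, -0.0, 1.0]
gripper_width: 0.208
```

```bash
python3 go.py .572 -.127 .109 97; python3 look.py s4; python3 fit.py s4
```

```text
t 13.15 p [ 0.5722 -0.1274  0.1152] yaw_y 97.05 tilt [ 0.0012 -0.0004] j6 -86.3 F [ 0.22 -0.03  1.  ] M [-0.019 -0.01  -0.019] w 18.1
shift mm [0.2 0.4 6.2]
rot [-0.0006  0.0011  0.0009]
red cap px 285.13 189.33 15
s4 foot 0.047 n 8 centre [ 0.5723 -0.1299] r 0.045 yaw mod30 8.3
s4 foot 0.0535 n 8 centre [ 0.5666 -0.1223] r 0.0446 yaw mod30 8.3
```

View pics/s4.png

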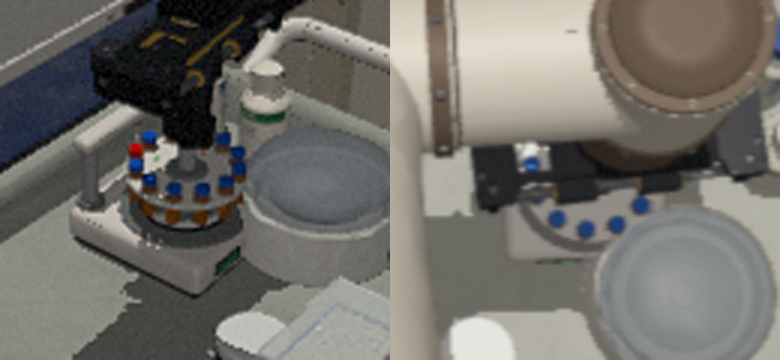

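It stays home as the loose fingers move away, and force and moment are near zero. j6 is at -86°, too near its limit for a clockwise quarter turn. So I'll let go, rise off the bar, turn the tool half a turn and regrasp.

Request:
carry_out --commands '[0,0,0,0,0,0,0,0,0,0,0,0,0,0,-10,0,0,0,0,0,-20,0,0,0,0,0,-15,0,0,0]' --grip 40

```text
time_s: 13.88
tcp_pos: [0.5717, -0.1274, 0.1615]
ee_rot: [[-0.992, -0.125, -0.001], [-0.125, 0.992, -0.001], [0.001, -0.001, -1.0]]
wrist_force: [-0.1, -0.2, -0.3]
gripper_width: 0.459
```

Request:
carry_out --commands '[0,0,0,0,0,-0.17,0,0,0,0,0,-0.17,0,0,0,0,0,-0.17,0,0,0,0,0,-0.17,0,0,0,0,0,-0.17]'

```text
time_s: 14.5
tcp_pos: [0.5733, -0.1274, 0.1672]
ee_rot: [[-0.538, -0.843, 0.006], [-0.843, 0.538, -0.001], [-0.003, -0.006, -1.0]]
wrist_force: [0.0, 0.1, -0.0]
gripper_width: 0.457
```

Request:
carry_out --commands '[0,0,0,0,0,-0.17,0,0,0,0,0,-0.17,0,0,0,0,0,-0.17,0,0,0,0,0,-0.17,0,0,0,0,0,-0.17]'

```text
time_s: 15.12
tcp_pos: [0.5738, -0.1274, 0.1708]
ee_rot: [[0.307, -0.952, 0.01], [-0.952, -0.307, -0.001], [0.004, -0.009, -1.0]]
wrist_force: [0.0, -0.1, 0.2]
gripper_width: 0.46
```

Request:
carry_out --commands '[0,0,0,0,0,-0.17,0,0,0,0,0,-0.17,0,0,0,0,0,-0.17,0,0,0,0,0,-0.17,0,0,0,0,0,-0.17]'

```text
time_s: 15.75
tcp_pos: [0.5743, -0.1274, 0.1744]
ee_rot: [[0.929, -0.371, 0.013], [-0.371, -0.929, -0.0], [0.012, -0.005, -1.0]]
wrist_force: [-0.2, 0.2, 0.6]
gripper_width: 0.462
```

```bash
python3 go.py .572 -.127 .15 -82.5
```

```text
t 15.75 p [ 0.5743 -0.1274  0.1744] yaw_y -111.75 tilt [ 0.0132 -0.0004] j6 64.9 F [-0.2   0.19  0.63] M [-0.031  0.205  0.006] w 40.2
shift mm [-2.6  0.6 24.3]
rot [-0.0013 -0.0133 -0.5105]
```

Request:
carry_out --commands '[-2.6,0.6,0,0,-0.012,-0.17,0,0,0,0,0,-0.17,0,0,0,0,0,-0.15,0,0,0,0,0,0]'

```text
time_s: 16.25
tcp_pos: [0.572, -0.1269, 0.1771]
ee_rot: [[0.992, 0.126, 0.004], [0.126, -0.992, 0.003], [0.005, -0.003, -1.0]]
wrist_force: [-0.1, -0.3, 0.4]
gripper_width: 0.457
```

```bash
python3 go.py .572 -.1272 .15 -82.5; python3 look.py s5; python3 fit.py s5
```

```text
t 16.25 p [ 0.572  -0.1269  0.1771] yaw_y -82.78 tilt [0.0042 0.0033] j6 94.1 F [-0.14 -0.29  0.45] M [-0.168  0.127  0.013] w 39.7
shift mm [-0.2  0.4 27.1]
rot [-0.0027 -0.0045 -0.0048]
red cap px 285.15 189.08 13
s5 foot 0.047 n 8 centre [ 0.5718 -0.1294] r 0.0449 yaw mod30 8.3
s5 foot 0.0535 n 8 centre [ 0.5661 -0.1218] r 0.0445 yaw mod30 8.3
```

View pics/s5.png

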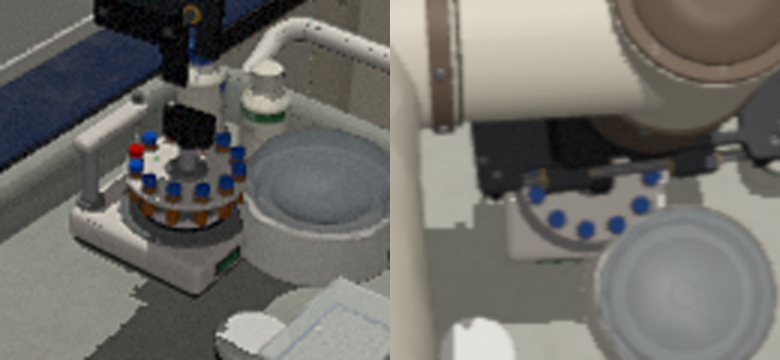

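The released carousel sits level and low on the hub, with its bar at crop (190,125). I check the bar centre by casting a ray at z 0.122.

```bash
python3 - <<'E'
from h import *
a=np.load("pics/s5.npy");m=(a.max(2)<60).astype(np.uint8);m[:173]=0;m[192:]=0;m[:,:292]=0;m[:,315:]=0
n,l,st,c=cv2.connectedComponentsWithStats(m)
for i in range(1,n):
  if st[i,4]>40: print(st[i],c[i],cast("scene",*c[i],.120), proj("scene",[.572,-.127,.122]))
E
python3 go.py .572 -.1272 .15 -82.5
```

```text
[294 174  20  16 226] [302.57522124 182.03982301] [ 0.57252466 -0.12967432  0.12      ] [302.1099638  181.88917997]
t 16.35 p [ 0.572  -0.1269  0.177 ] yaw_y -82.82 tilt [0.0041 0.0033] j6 94.1 F [ 0.4  -0.06  0.11] M [-0.139  0.142 -0.029] w 40.4
shift mm [-0.2  0.4 27. ]
rot [-0.0027 -0.0044 -0.0056]
```

Request:
carry_out --commands '[0,0.7,25,-0.002,-0.004,0,0,0,20,0,0,0,0,0,10,0,0,0,0,0,5,0,0,0,0,0,0,0,0,0]'

```text
time_s: 16.98
tcp_pos: [0.5736, -0.1276, 0.1173]
ee_rot: [[0.993, 0.118, 0.004], [0.118, -0.993, 0.0], [0.004, 0.0, -1.0]]
wrist_force: [0.2, -0.0, -0.3]
gripper_width: 0.454
```

```bash
python3 go.py .572 -.1275 .108 -82.5
```

```text
t 16.98 p [ 0.5736 -0.1276  0.1173] yaw_y -83.2 tilt [0.0039 0.0004] j6 93.6 F [ 0.19 -0.02 -0.3 ] M [-0.126  0.151 -0.007] w 39.5
shift mm [-1.6 -0.3  9.3]
rot [ 0.0001 -0.0039 -0.0122]
```

Now down the last 9 mm, closing to 18 mm (loose) first.

Request:
carry_out --commands '[-1.5,-0.3,5,0,-0.004,-0.01,0,0,4,0,0,0,0,0,0,0,0,0,0,0,0,0,0,0]'

```text
time_s: 17.48
tcp_pos: [0.5729, -0.1275, 0.1093]
ee_rot: [[0.992, 0.129, 0.003], [0.129, -0.992, -0.0], [0.003, 0.001, -1.0]]
wrist_force: [-0.2, -0.3, -0.4]
gripper_width: 0.457
```

Request:
carry_out --commands '[0,0,0,0,0,0,0,0,0,0,0,0,0,0,0,0,0,0,0,0,0,0,0,0]' --grip 18

```text
time_s: 17.98
tcp_pos: [0.5731, -0.1275, 0.1096]
ee_rot: [[0.992, 0.129, 0.003], [0.129, -0.992, -0.0], [0.003, 0.001, -1.0]]
wrist_force: [0.4, 0.0, -1.0]
gripper_width: 0.217
```

```bash
python3 go.py .572 -.1275 .108 -82.5
```

```text
t 17.98 p [ 0.5731 -0.1275  0.1096] yaw_y -82.59 tilt [ 0.0034 -0.0003] j6 94.1 F [ 0.44  0.04 -1.01] M [-0.106  0.088  0.038] w 18.8
shift mm [-1.1 -0.2  1.6]
rot [ 0.0007 -0.0034 -0.0016]
```

Request:
carry_out --commands '[-1,0,0,0,-0.003,0,0,0,0,0,0,0,0,0,0,0,0,0]' --grip 16.7

```text
time_s: 18.35
tcp_pos: [0.5723, -0.1274, 0.1096]
ee_rot: [[0.992, 0.129, 0.001], [0.129, -0.992, -0.0], [0.001, 0.0, -1.0]]
wrist_force: [1.0, 0.8, 0.7]
gripper_width: 0.193
```

Request:
carry_out --commands '[0,0,0,0,0,0.06,0,0,0,0,0,0.06,0,0,0,0,0,0.06]'

```text
time_s: 18.73
tcp_pos: [0.572, -0.1271, 0.1096]
ee_rot: [[0.998, -0.055, -0.0], [-0.055, -0.998, -0.0], [-0.0, 0.0, -1.0]]
wrist_force: [-0.4, -0.0, -1.3]
gripper_width: 0.187
```

```bash
python3 go.py .572 -.1275 .109 -105
```

```text
t 18.73 p [ 0.572  -0.1271  0.1096] yaw_y -93.15 tilt [-0.     -0.0002] j6 83.5 F [-0.41 -0.03 -1.35] M [0.041 0.186 0.205] w 16.3
shift mm [0.  0.4 0.6]
rot [2.000e-04 0.000e+00 2.069e-01]
```

Moment z is 0.2 N m, equal to the handle drag. Continuing.

Request:
carry_out --commands '[0,0,0,0,0,0.09,0,0,0,0,0,0.09,0,0,0,0,0,0.09,0,0,0,0,0,0.09,0,0,0,0,0,0.09]'

```text
time_s: 19.35
tcp_pos: [0.572, -0.127, 0.1095]
ee_rot: [[0.87, -0.493, -0.001], [-0.493, -0.87, -0.001], [-0.0, 0.001, -1.0]]
wrist_force: [0.2, 1.1, 0.1]
gripper_width: 0.191
```

```bash
python3 go.py .572 -.1275 .109 -173; python3 look.py s6; python3 fit.py s6
```

```text
t 19.35 p [ 0.572  -0.127   0.1095] yaw_y -119.52 tilt [-0.0008 -0.0012] j6 57.1 F [0.17 1.1  0.06] M [0.095 0.169 0.232] w 16.7
shift mm [0.2 0.4 0.5]
rot [ 1.400e-03 -6.000e-04  9.334e-01]
red cap px 285.46 188.15 13
s6 foot 0.047 n 10 centre [ 0.5737 -0.1301] r 0.0462 yaw mod30 1.0
s6 foot 0.0535 n 10 centre [ 0.568  -0.1225] r 0.0458 yaw mod30 1.0
```

The carousel has taken up its slot play (now about 1°) and is still home, while the bar turned 36°. Continuing toward about -179°.

Request:
carry_out --commands '[0,0,0,0,0,0.09,0,0,0,0,0,0.09,0,0,0,0,0,0.09,0,0,0,0,0,0.09,0,0,0,0,0,0.09]'

```text
time_s: 20.08
tcp_pos: [0.5719, -0.1271, 0.1095]
ee_rot: [[0.57, -0.822, -0.001], [-0.822, -0.57, -0.002], [0.001, 0.002, -1.0]]
wrist_force: [0.3, 0.9, 0.0]
gripper_width: 0.193
```

Request:
carry_out --commands '[0,0,0,0,0,0.09,0,0,0,0,0,0.09,0,0,0,0,0,0.09,0,0,0,0,0,0.07]'

```text
time_s: 20.58
tcp_pos: [0.5718, -0.1271, 0.1095]
ee_rot: [[0.261, -0.965, -0.001], [-0.965, -0.261, -0.002], [0.002, 0.002, -1.0]]
wrist_force: [-0.5, 0.6, 0.3]
gripper_width: 0.193
```

```bash
python3 go.py .572 -.1275 .109 -179
```

```text
t 20.57 p [ 0.5718 -0.1271  0.1095] yaw_y -164.86 tilt [-0.0015 -0.002 ] j6 11.7 F [-0.47  0.6   0.26] M [0.222 0.12  0.216] w 16.8
shift mm [ 0.4 -0.   0.5]
rot [ 0.0017 -0.0018  0.2469]
```

Fine steps now, watching the moment.

Request:
carry_out --commands '[0,0,0,0,0,0.05,0,0,0,0,0,0.05,0,0,0,0,0,0.05,0,0,0,0,0,0.05]'

```text
time_s: 21.08
tcp_pos: [0.5718, -0.127, 0.1095]
ee_rot: [[0.067, -0.998, -0.002], [-0.998, -0.067, -0.002], [0.002, 0.002, -1.0]]
wrist_force: [-0.4, 0.3, 0.5]
gripper_width: 0.196
```

```bash
python3 go.py .572 -.1275 .109 -179
```

```text
t 21.07 p [ 0.5718 -0.127   0.1095] yaw_y -176.16 tilt [-0.0016 -0.0022] j6 0.4 F [-0.37  0.27  0.53] M [0.215 0.079 0.24 ] w 17.0
shift mm [ 0.5 -0.2  0.5]
rot [ 0.0017 -0.0021  0.0496]
```

Request:
carry_out --commands '[0,0,0,0,0,0.04]'

```text
time_s: 21.2
tcp_pos: [0.5718, -0.127, 0.1095]
ee_rot: [[0.028, -1.0, -0.002], [-1.0, -0.028, -0.002], [0.002, 0.002, -1.0]]
wrist_force: [0.2, 0.9, 0.1]
gripper_width: 0.193
```

```bash
python3 go.py
```

```text
t 21.2 p [ 0.5718 -0.127   0.1095] yaw_y -178.39 tilt [-0.0016 -0.0023] j6 -1.9 F [0.18 0.87 0.1 ] M [0.213 0.105 0.207] w 16.8
```

Request:
carry_out --commands '[0,0,0,0,0,0.04]'

```text
time_s: 21.32
tcp_pos: [0.5718, -0.127, 0.1095]
ee_rot: [[-0.011, -1.0, -0.002], [-1.0, 0.011, -0.002], [0.002, 0.002, -1.0]]
wrist_force: [0.2, 0.0, 0.4]
gripper_width: 0.193
```

```bash
python3 go.py
```

```text
t 21.32 p [ 0.5718 -0.127   0.1095] yaw_y 179.38 tilt [-0.0017 -0.0023] j6 -4.1 F [0.17 0.05 0.37] M [0.251 0.091 0.174] w 16.8
```

Request:
carry_out --commands '[0,0,0,0,0,0.03]'

```text
time_s: 21.45
tcp_pos: [0.5718, -0.127, 0.1095]
ee_rot: [[-0.04, -0.999, -0.002], [-0.999, 0.04, -0.002], [0.002, 0.002, -1.0]]
wrist_force: [-0.6, 0.2, -0.5]
gripper_width: 0.198
```

```bash
python3 go.py
```

```text
t 21.45 p [ 0.5718 -0.127   0.1095] yaw_y 177.7 tilt [-0.0016 -0.0023] j6 -5.8 F [-0.63  0.24 -0.52] M [0.375 0.035 0.355] w 17.2
```

Request:
carry_out --commands '[0,0,0,0,0,0.03]'

```text
time_s: 21.58
tcp_pos: [0.5719, -0.1271, 0.1095]
ee_rot: [[-0.07, -0.998, -0.002], [-0.998, 0.07, -0.003], [0.003, 0.001, -1.0]]
wrist_force: [0.5, 0.8, -0.8]
gripper_width: 0.194
```

```bash
python3 go.py
```

```text
t 21.57 p [ 0.5719 -0.1271  0.1095] yaw_y 176.01 tilt [-0.0015 -0.0027] j6 -7.5 F [ 0.51  0.84 -0.8 ] M [0.116 0.014 0.568] w 16.9
```

Request:
carry_out --commands '[0,0,0,0,0,0.03]'

```text
time_s: 21.7
tcp_pos: [0.5719, -0.1271, 0.1096]
ee_rot: [[-0.099, -0.995, -0.002], [-0.995, 0.099, -0.003], [0.003, 0.001, -1.0]]
wrist_force: [-0.5, 0.7, -0.4]
gripper_width: 0.198
```

```bash
python3 go.py; python3 look.py s7;python3 fit.py s7
```

```text
t 21.7 p [ 0.5719 -0.1271  0.1096] yaw_y 174.32 tilt [-0.0016 -0.0031] j6 -9.2 F [-0.46  0.68 -0.37] M [0.2   0.076 0.814] w 17.2
red cap px 285.75 189.5 4
s7 foot 0.047 n 10 centre [ 0.5734 -0.1303] r 0.046 yaw mod30 0.6
s7 foot 0.0535 n 10 centre [ 0.5677 -0.1227] r 0.0456 yaw mod30 0.6
```

The moment climbs 0.36 → 0.57 → 0.81 N m, so the handle is at its stop and the pins are holding. That is right at the gearbox's slip torque, so I back off at once and open.

Request:
carry_out --commands '[0,0,0,0,0,-0.06,0,0,0,0,0,0]'

```text
time_s: 22.05
tcp_pos: [0.5719, -0.1272, 0.1095]
ee_rot: [[-0.04, -0.999, -0.001], [-0.999, 0.04, -0.003], [0.003, 0.001, -1.0]]
wrist_force: [-0.9, -0.2, 0.1]
gripper_width: 0.196
```

```bash
python3 go.py
```

```text
t 22.05 p [ 0.5719 -0.1272  0.1095] yaw_y 177.71 tilt [-0.0015 -0.0028] j6 -5.8 F [-0.92 -0.19  0.1 ] M [0.085 0.018 0.055] w 17.1
```

Request:
carry_out --commands '[0,0,0,0,0,0,0,0,0,0,0,0,0,0,0,0,0,0]' --grip 40

```text
time_s: 22.42
tcp_pos: [0.5716, -0.1273, 0.1095]
ee_rot: [[-0.044, -0.999, -0.002], [-0.999, 0.044, -0.002], [0.002, 0.002, -1.0]]
wrist_force: [-0.8, -0.2, 0.1]
gripper_width: 0.42
```

Request:
carry_out --commands '[0,0,-8,0,0,0,0,0,-20,0,0,0,0,0,-40,0,0,0,0,0,-40,0,0,0,0,0,-40,0,0,0]'

```text
time_s: 23.05
tcp_pos: [0.5702, -0.127, 0.2602]
ee_rot: [[-0.045, -0.999, -0.009], [-0.999, 0.045, -0.002], [0.003, 0.009, -1.0]]
wrist_force: [0.7, 0.5, 0.2]
gripper_width: 0.459
```

```bash
python3 go.py; python3 look.py s8; python3 fit.py s8
```

```text
t 23.05 p [ 0.5702 -0.127   0.2602] yaw_y 177.4 tilt [-0.0093 -0.0025] j6 -6.0 F [0.66 0.48 0.25] M [-0.016  0.003  0.079] w 40.0
red cap px 285.8 189.0 5
s8 foot 0.047 n 8 centre [ 0.5731 -0.1309] r 0.0462 yaw mod30 0.9
s8 foot 0.0535 n 8 centre [ 0.5673 -0.1232] r 0.0457 yaw mod30 0.9
```

View pics/s8.png

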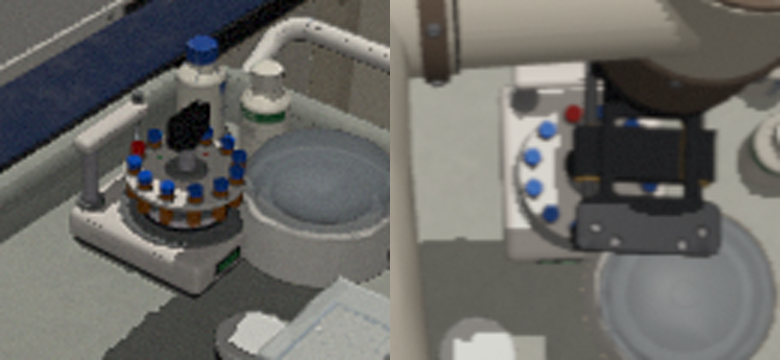

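Bar turned and carousel low and level. I'll move the arm aside for a clear top view.

Request:
carry_out --commands '[-45,20,-10,0,0,0,-45,20,0,0,0,0,-45,20,0,0,0,0,-45,20,0,0,0,0,-45,0,0,0,0,0]'

```text
time_s: 23.78
tcp_pos: [0.5014, 0.1044, 0.2756]
ee_rot: [[-0.052, -0.999, 0.006], [-0.999, 0.052, -0.002], [0.002, -0.006, -1.0]]
wrist_force: [1.0, 0.3, -0.1]
gripper_width: 0.459
```

Request:
carry_out --commands '[0,0,0,0,0,0,0,0,0,0,0,0]'

```text
time_s: 24.02
tcp_pos: [0.5008, 0.1067, 0.2757]
ee_rot: [[-0.048, -0.999, 0.006], [-0.999, 0.048, -0.002], [0.002, -0.006, -1.0]]
wrist_force: [0.1, -0.5, 0.4]
gripper_width: 0.463
```

Run:
```python
from h import *
from station import capture
b=capture("top")[:,:,::-1].copy();cv2.imwrite("pics/e_full.png",b)
z=cv2.resize(b[150:240,285:365],None,fx=6,fy=6,interpolation=2);cv2.imwrite("pics/e.png",z)
I=b.astype(int);B,G,R=I[...,0],I[...,1],I[...,2]
m=(((B-R>50)|((R-B>90)&(G<80)))&(np.maximum(B,R)>90)).astype(np.uint8)
k=np.zeros_like(m);k[165:235,292:352]=m[165:235,292:352]
n,l,st,c=cv2.connectedComponentsWithStats(k)
P=np.array([cast("top",*c[i],.047+.042)[:2] for i in range(1,n) if st[i,4]>6])
A=np.c_[2*P,np.ones(len(P))];x=np.linalg.lstsq(A,(P**2).sum(1),rcond=None)[0]
a=np.degrees(np.arctan2(*(P-x[:2]).T[::-1]))-15
print(len(P),x[:2],np.sqrt(x[2]+x[0]**2+x[1]**2),"yaw mod30",np.degrees(np.angle(np.exp(1j*np.radians(a*12)).mean()))/12)
k=np.zeros_like(m);k[170:230,300:350]=(I.max(2)<60)[170:230,300:350]
for cn in cv2.findContours(k,0,1)[0]:
    if cv2.contourArea(cn)>40:
        bp=cv2.boxPoints(cv2.minAreaRect(cn));W=np.array([cast("top",*p,.137)[:2] for p in bp])
        for i in (0,1): d=W[i+1]-W[i];print("bar",np.linalg.norm(d).round(3),np.degrees(np.arctan2(d[1],d[0])).round(1))
```

```text
11 [ 0.57212787 -0.12688841] 0.04557544882382649 yaw mod30 1.919294000099013
bar 0.013 -10.6
bar 0.039 -100.4
```

View pics/e.png

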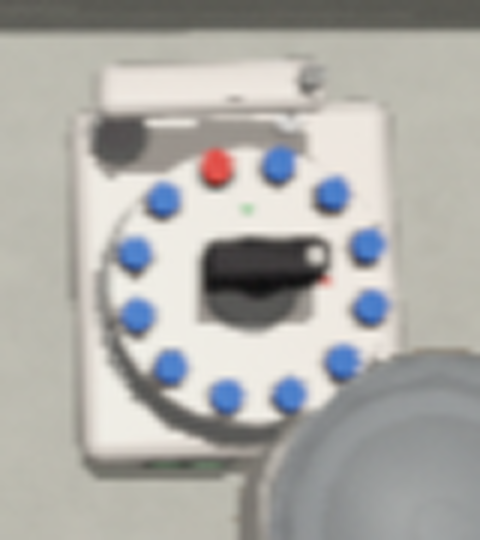

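View pics/e_full.png

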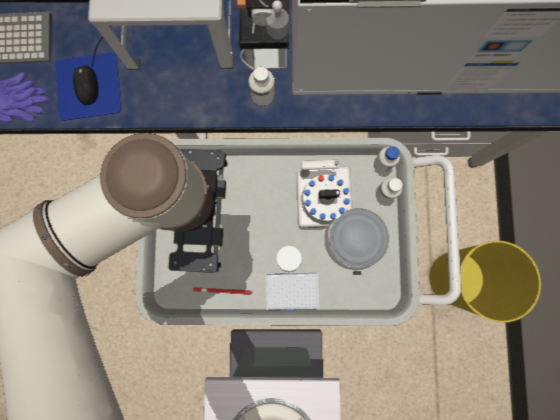

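```bash
python3 -c "
from station import finish_job
print(finish_job())"
```

```text
the job is handed in; nothing more can be done
None
```

The carousel is on the hub with its handle locked, and I handed the job in at about 24 s of the 72 s allowed; no verdict is reported.

**What I did:**
- I lifted the carousel by its handle and set it on the pin tops. Contact came at the expected height.
- With the fingers loosened to 18 mm, I turned it anticlockwise until it dropped. This happened at about 6–8°, and the pins had measured about 6.5°.
- I let go and regrasped half a turn round so the last joint stayed in range. Then I turned the handle clockwise to its stop, released it and moved the arm away.

**Last checks:**
- **Position:** in the final top view, the ring of caps is centred at (0.5721, -0.1269), against about (0.572, -0.127) for the hub. The scene camera puts the carousel at home height, though its estimate of the centre is 2–4 mm off in y.
- **Lock:** the turning moment rose from the 0.2 N m drag to 0.81 N m, which I took as the handle's stop. By eye, the bar lies about 90° from its unlocked direction.
- **Bystanders:** the bottles and case look unmoved. The beaker was hidden behind the arm in the last picture, and I never moved near it.

**Checks that disagreed:**
- **Stop moment:** I stopped turning one step late. The peak of 0.81 N m is right at the gearbox's slip limit of about 0.8 N m. The carousel's angle suggests the drive slipped by 0.03 rad at most, but I could not measure this directly.
- **Bar angle:** the automatic measurement of the bar gave about -100°, where my reading of the picture gives about -88°. I put the difference down to the dark stem and shadow.

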